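# Close the centrifuge rotor: start and run down the lid nut

## Robot

A 6-joint arm with a two-finger parallel gripper is mounted at the origin on the work surface. World frame = base frame: x ahead of the robot, y to its left, z up, the work surface at z = 0. Lengths are in m, angles in degrees, forces in N, time in s.
With the tool pointing down it reaches from about 0.375 to 0.9 m from the base axis. Payload 3.1 kg.
Tool frame: the origin (TCP) lies between the finger pads; the fingertips stand 22 mm ahead of it and the grasp point (between the pads) lies 3 mm ahead of it (bot.tip_extent is the distance from the TCP to the fingertips, in m); y points along the fingers, z is the direction in which the jaws open and shut, and the axes are right-handed (so a half turn about y gives the same grasp; the last joint's range is limited). The gripper opens to 87 mm and grips with 3 to 60 N. Pads are 19 mm wide; open, the fingers measure 117 mm over their backs; the gripper's body (75 mm by 190 mm) begins 51 mm behind the grasp point.
Start: joints at [65.231, 30.224, 82.088, -0, 67.689, -10.227], TCP at [0.157, 0.605, 0.245] pointing down, gripper open.
Joint ranges: [-176.69, 176.69], [-43.24, 126.21], [12.49, 139.97], [-82, 262], [0, 151.66], [-163.58, 163.58]. Speed limits (degrees/s): [159.86, 159.86, 180, 180, 180, 180].

## Interface

Orientations are given as a 3x3 rotation matrix whose columns are the frame's x, y, z axes.
In Python, from rig import bot, eyes, models gives the robot as it stands. The module is installed in compiled form; this text tells all that it offers.
- The arm moves only by the tool arm_command, never from a script. Its arguments are lists of equal length, an entry for each row: "translation": the shift along the tool's x, y, z each as a share of 0.08 m, from -1 to 1, a list of three; "rotation": the turn, a rotation vector about the tool's x, y, z each as a share of 60 degrees, from -1 to 1, a list of three; "grip": the closure, from -1 (fully open) to 1 (shut), so that 0 is half open. In form: {"translation": [[x, y, z], ...], "rotation": [[rx, ry, rz], ...], "grip": [grip, ...]}. A call has 1 to 5 rows; each row is the pose to reach, as a shift and turn from the pose commanded when the call began, along the tool's axes at that moment; what a row does not reach only later rows make up. A row lasts 1/10 s, in which the tool goes at most 50 mm and 8.59 degrees, less where a joint would pass 70% of its speed; a pose out of reach is approached as far as the arm can. A call with a number of a shift or a turn outside -1 to 1 is refused whole. A call with a gripper value outside its range is refused whole. The fingers move at their own pace and stop on an object; the grip force is fixed at half the most. Time passes only in rows, so rows that repeat a pose let the fingers close. It gives the time, the measured TCP pose, the force and the opening at its end, in the units of the state.
- bot.read_state(): the state, without advancing time (a new reading comes with each control period).
- eyes.capture(name): name is "scene" or "top" or "wrist"; returns a dict with "image" (384x512x3 uint8, blue, green, red), "mtx" (3x3 intrinsics, pixels), "rvec" (rotation vector, rad) and "tvec" (3), from world to camera coordinates, as OpenCV has them; the wrist camera has in their place "hand_eye" (4x4, takes a point from camera to tool coordinates, whose origin is the TCP and whose axes are the tool frame's). Camera axes: x right, y down, z forward; pixel columns grow to the right and rows downward; lengths in m; the calibration is good to about 2 mm. A picture is of the moment at which its call begins: read the wrist's pose just before it. There is no depth.
- bot.hand_in(): hands the job in, once; it reports no verdict.
Trained networks look in the newest picture that a camera, given by its name, has taken for a name from the list of things; names that differ only in an ending like _2 or _b are one class to them, and where a whole thing is asked for, a point or a joint stands for the part that bears it (a point fixed in the world has none). Each returns a list of dicts, best first, with "conf" (0 to 1); they miss things now and then, are a little off and sometimes report something else, mostly with a low value. They report only what shows in the picture. A call takes as long as a camera call. They do not tell look-alikes from the thing itself.
- models.recognise(camera, thing): "extent" ([left, top, right, bottom] as shares, 0 to 1, of the picture: columns of its width, rows of its height, round what is visible of it).
- models.spot_point(camera, thing): "point" ([column, row] as shares, 0 to 1, of the picture: columns of its width, rows of its height: a listed point, or the origin of a listed thing).
The state is a dict: "time_s": time; "joint_positions": joint angles; "qvel": joint speeds; "tau": joint torques, N m; "position": TCP position; "tcp_rot": TCP orientation; "force": force on the tool from outside, world axes, zero at the start; "moment": the same for the moment, N m; "opening": opening from 0.0 (shut) to 1.0 (fully open).
Only numpy, scipy, OpenCV 4.12 (cv2) and the standard library are available. Lean on these libraries where they do the work, as an engineer would, in place of code of your own. Each camera call takes 0.05 s, during which the arm holds its last target. There are 200 camera calls.

## Task

The orange wing nut is only sitting on the end of the rotor's spindle thread. Without lifting it off, turn it backward (anticlockwise seen from above) until you find the thread start and it drops in, then turn it forward (clockwise) until it has run all the way down onto the blue lid, and let go. Leave the glassware and other things around it undisturbed.

Things in the scene. Friction and masses are not known exactly. Their poses are not given: they have to be found in the camera images.
- lid_centre (a point): Centre of the flat top of the blue lid of an aluminium centrifuge rotor (176 mm across, fixed on a black stand; its place and yaw vary). It lies on the spindle axis on the lid's upper surface, 100 mm above the bench; z up. The steel spindle, 50 mm across with a coarse right-hand three-start thread, stands 42 mm above the lid here, mostly hidden under the nut.
- nut_wing (a point): Centre of the wing bar of the orange cap nut (closed on top, it covers the spindle's end). The bar is 110 mm long (x axis), 14 mm thick (y), 34 mm tall (z) and stands on a round cap 66 mm across, 54 mm tall, whose flat top is 17 mm below this point. About 0.25 kg, 2.5 mm of sideways play. 94.7 mm above lid_centre at the start, 71 mm when home.
- nut_foot (a point): Centre of the nut's open underside, 71 mm below nut_wing: 23.7 mm above the lid at the start, 0 when home. At first the nut rests on the thread ends; forward (clockwise from above) it soon meets a hard stop. Backward by 15 to 70 degrees it drops 12 mm by its own weight, if not held up, into the thread start; a stop follows within 17 degrees.
- rotor: The rotor with its spindle; origin on the bench under lid_centre. From the thread start, forward turning by 90 to 115 degrees lowers the nut (1.3 mm per 10 degrees, 2.5 mm axial play) onto the lid; about 20 degrees past that it jams. The nut turns easily, under 0.2 N m, and stays where it is left.
- beaker: Bystander: straight glass beaker, 84 mm across, 110 mm tall; origin at its foot. Leave it where it is.
- jar: Bystander: amber sample jar with white cap, 72 mm across, 90 mm tall; origin at its foot. Leave it where it is.
- bottle: Bystander: clear reagent bottle with blue cap, 68 mm across, 170 mm tall; origin at its foot. Leave it where it is.
- flask: Bystander: stoppered volumetric flask, 86 mm across at the foot, 165 mm tall; origin at its foot. Leave it where it is.
- sleeve: Bystander: blue plastic tube sleeve standing on end close to the rotor, 36 mm across, 100 mm tall; origin at its foot. Leave it where it is.
Things that resemble listed ones, but are neither listed nor needed, are in the scene too. Leave any purple or yellow look-alike of the part that bears nut_wing alone.

How it is judged (in metres and radians):
On the way:
1. the nut has dropped into the thread start (at least 9 mm below where it sat), still on the spindle (z of nut_wing in the frame of lid_centre below 0.0857 m and horizontal distance between nut_wing and lid_centre below 0.006 m and angle between nut_wing's own z axis and vertical below 0.1 rad), for 0.2 s.
At the end, for the whole second after the job is handed in: The nut is run down: its underside within 2.5 mm of the lid, centred on the spindle within 6 mm, upright within 0.1 rad and at rest (z of nut_wing in the frame of lid_centre below 0.0735 m and horizontal distance between nut_wing and lid_centre below 0.006 m and angle between nut_wing's own z axis and vertical below 0.1 rad and linear speed of nut below 0.02 m/s); the robot touches nothing.
It fails at once if the nut is lifted more than 8 mm above where it sat (z of nut_wing in the frame of lid_centre above 0.1027 m).
It fails at once if a bystander is moved more than 30 mm (distance of any of beaker, jar, bottle, flask, sleeve from where it was at the start of the episode above 0.03 m).
It also fails if it takes over 72 s, if anything falls off the work surface, if the arm or the gripper's body presses on something with over 40 N, if the wrist force passes 120 N, or if a joint passes its speed limit or range.

## Working session

There is one attempt and no reset: what is moved stays moved. The work goes in short steps, Python scripts to look and compute and a tool call to move; the robot and the scene stay as the last step left them, time stands still between calls to the robot, and variables do not carry over. Pictures are saved under pics/ and viewed, about 8 in all and at most 12, crops included, and the job is handed in when it is done.

Besides the shell and the picture viewer there is one more tool, called after "Emit:" as name(argument=value, ...) on one line, values as JSON. arm_command: Moves the arm, as the interface text tells. Shift numbers are shares of 0.08 m and turn numbers shares of 60 degrees, none past 1 either way. Its arguments: {"type":"object","properties":{"translation":{"type":"array"},"rotation":{"type":"array"},"grip":{"type":"array"}},"required":["translation","rotation","grip"]}

```bash
mkdir -p pics; cat > h.py <<'E'
import numpy as np, cv2
from rig import bot, eyes, models
def cam(n):
    c=eyes.capture(n); return c
def ray(c,px):
    R=cv2.Rodrigues(np.array(c["rvec"],float))[0]; t=np.array(c["tvec"],float).ravel()
    K=np.array(c["mtx"]); d=R.T@np.linalg.inv(K)@np.array([px[0],px[1],1.]); o=-R.T@t
    return o,d
def atz(c,px,z):
    o,d=ray(c,px); return o+d*(z-o[2])/d[2]
def proj(c,p):
    return cv2.projectPoints(np.array([p],float),np.array(c["rvec"],float),np.array(c["tvec"],float),np.array(c["mtx"],float),None)[0].ravel()
E
python3 - <<'E'
from h import *
s=bot.read_state(); print(s["time_s"],np.round(s["position"],3),np.round(s["tcp_rot"],3).tolist(),s["opening"],np.round(s["force"],2))
ims=[]
for n in ["top","scene"]:
    c=cam(n); im=c["image"].copy(); ims.append(c["image"])
    cv2.imwrite(f"pics/{n}0.png",cv2.resize(c["image"],(800,600)))
    for th in ["nut_wing","lid_centre","nut_foot"]:
        for r in models.spot_point(n,th)[:4]:
            p=np.array(r["point"])*[512,384]; z={"nut_wing":.1947,"lid_centre":.1,"nut_foot":.1237}[th]
            print(n,th,round(r["conf"],2),p.round(1),atz(c,p,z).round(4))
    for r in models.recognise(n,"nut_wing")[:4]: print(n,"box",round(r["conf"],2),(np.array(r["extent"])*[512,384,512,384]).round(1))
E
```

```text
0.0 [0.157 0.604 0.244] [[0.968, -0.001, 0.251], [-0.251, -0.002, 0.968], [-0.0, -1.0, -0.002]] 1.000002443596694 [-0.43  0.16  0.63]
top nut_wing 0.88 [272.4 186.2] [ 0.5791 -0.0525  0.1947]
top nut_wing 0.75 [277.6 264.6] [ 0.3678 -0.0683  0.1947]
top nut_wing 0.64 [201.6 206.5] [0.5203 0.1398 0.1947]
top nut_wing 0.16 [135.6 161.8] [0.6418 0.3267 0.1947]
top lid_centre 0.74 [268.8 191.5] [ 0.5771 -0.0462  0.1   ]
top nut_foot 0.98 [205.  211.7] [0.512  0.139  0.1237]
top nut_foot 0.72 [269.6 192. ] [ 0.5724 -0.0477  0.1237]
top nut_foot 0.66 [275.1 262.6] [ 0.3698 -0.0653  0.1237]
top box 0.95 [253.3 173.3 295.3 202.3]
top box 0.77 [263.6 251.3 291.6 276.4]
top box 0.56 [185.1 194.9 216.8 223. ]
scene nut_wing 0.8 [294.1 184. ] [0.6209 0.0598 0.1947]
scene nut_wing 0.59 [212.3 176.6] [ 0.4723 -0.1162  0.1947]
scene nut_wing 0.57 [255.1 190.6] [ 0.5833 -0.0456  0.1947]
scene lid_centre 0.95 [253.7 216.5] [ 0.5923 -0.0539  0.1   ]
scene nut_foot 0.98 [211.4 196.2] [ 0.4765 -0.1262  0.1237]
scene nut_foot 0.82 [252.3 209.9] [ 0.5861 -0.0551  0.1237]
scene nut_foot 0.63 [293. 200.] [0.6188 0.0662 0.1237]
scene box 0.97 [195.2 173.8 228.7 203.5]
scene box 0.93 [279.6 176.8 315.4 203.3]
scene box 0.82 [234.8 180.7 273.8 214.6]
```

View pics/top0.png

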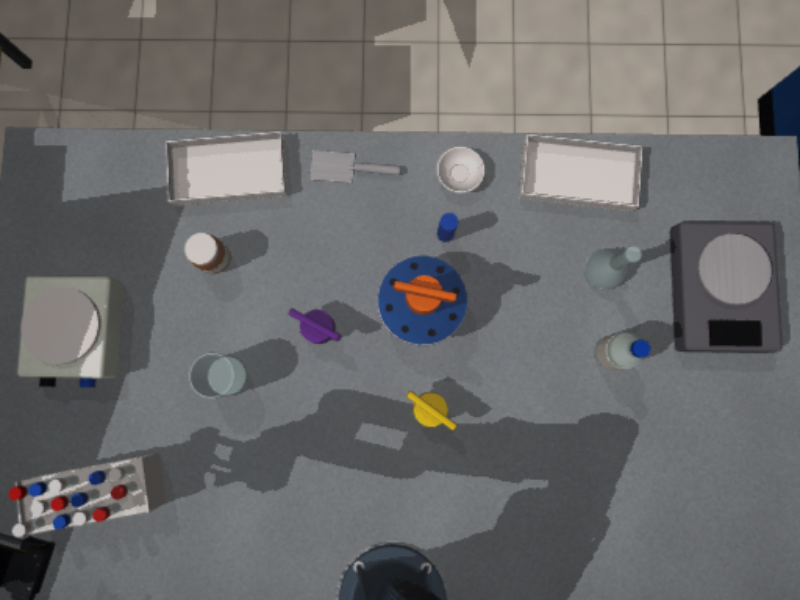

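View pics/scene0.png

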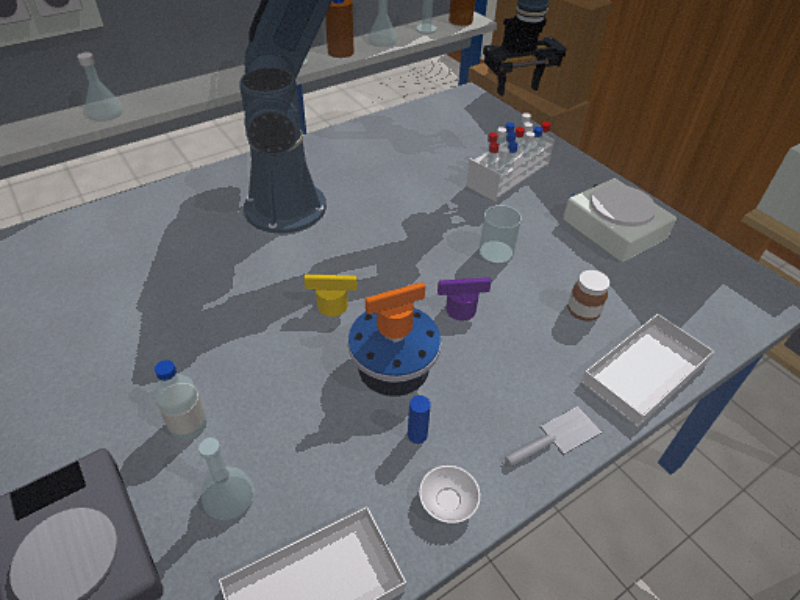

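Three candidates in the top view (512 px picture): orange (272,186) on the blue lid, purple (202,207), yellow (278,265). Only the orange one sits on the rotor, so that is the nut. I'll fit its silhouette and confirm it in a crop.

```bash
cat >> h.py <<'E'
def orange(im):
    h=cv2.cvtColor(im,cv2.COLOR_BGR2HSV); return (((h[...,0]<=14)&(h[...,1]>150)&(h[...,2]>70))*255).astype(np.uint8)
def wc(s,c):  # wrist camera as world->cam
    T=np.eye(4);T[:3,:3]=s["tcp_rot"];T[:3,3]=s["position"];M=np.linalg.inv(T@np.array(c["hand_eye"]))
    return dict(c,rvec=cv2.Rodrigues(M[:3,:3])[0],tvec=M[:3,3])
def sil(c,x,y,z,a,S=4):
    ca,sa=np.cos(a),np.sin(a); m=np.zeros((384*S,512*S),np.uint8)
    bar=[(u*ca-v*sa,u*sa+v*ca,w) for u in(-.055,.055) for v in(-.007,.007) for w in(-.017,.017)]
    th=np.linspace(0,6.28,40); cap=[(.033*np.cos(t),.033*np.sin(t),w) for t in th for w in(-.071,-.017)]
    for P in(bar,cap):
        q=cv2.projectPoints(np.array(P)+[x,y,z],np.array(c["rvec"],float),np.array(c["tvec"],float),np.array(c["mtx"],float),None)[0]
        cv2.fillConvexPoly(m,cv2.convexHull((q*S).astype(np.int32)),255)
    return cv2.resize(m,(512,384),interpolation=cv2.INTER_AREA)/255.
def blob(im,c,p0):
    m=orange(im); n,l,st,ce=cv2.connectedComponentsWithStats(m); u=proj(c,p0)
    k=min([i for i in range(1,n) if st[i,4]>60],key=lambda i:np.hypot(*(ce[i]-u))); return (l==k)*1.
E
python3 - <<'E'
from h import *
from scipy.optimize import minimize
cs=[cam(n) for n in("top","scene")]; ms=[blob(c["image"],c,[.58,-.05,.19]) for c in cs]
def f(p,cc=None):
    return sum(np.abs(sil(c,p[0],p[1],p[2],p[3]*10)-m).sum()/m.sum() for c,m in(cc or list(zip(cs,ms))))
for sub in([0,1],[0],[1]):
    cc=[(cs[i],ms[i]) for i in sub]
    g=(lambda p:f(p,cc)) if len(sub)==2 else (lambda p:f([p[0],p[1],.1947,p[2]],cc))
    best=None
    for a in np.radians([-110,-90,-70]):
        p0=[.58,-.05,.1947,a/10] if len(sub)==2 else [.58,-.05,a/10]
        sx=np.vstack([p0]+[np.array(p0)+d for d in np.eye(len(p0))*.012])
        r=minimize(g,p0,method="Nelder-Mead",options=dict(initial_simplex=sx,xatol=1e-4,fatol=1e-3))
        if best is None or r.fun<best.fun: best=r
    print(sub,best.fun.round(3),best.x[:-1].round(4),np.degrees(best.x[-1]*10).round(1))
c=cs[0]; cr=lambda c,u,v:cv2.resize(c["image"][v-50:v+50,u-65:u+65],(400,308),interpolation=cv2.INTER_CUBIC)
cv2.imwrite("pics/crop.png",np.hstack([cr(cs[0],272,190),cr(cs[1],254,205)]))
E
```

```text
[0, 1] 0.221 [ 0.5787 -0.0501  0.1896] -101.2
[0] 0.099 [ 0.5779 -0.0515] -101.6
[1] 0.114 [ 0.581  -0.0502] -98.2
```

View pics/crop.png

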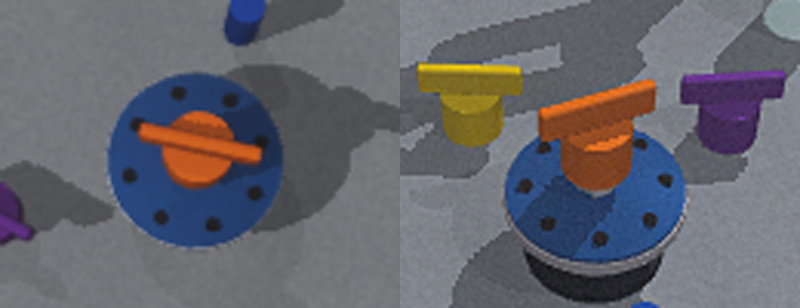

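Crop: the orange nut sits on the blue lid, wing running roughly left-right in the top picture (yaw about -101°); purple and yellow stand on the bench. Moving over to it.

Emit:
arm_command(translation=[[1,-0.3,-0.92],[1,-0.3,-0.92],[1,-0.3,-0.92]], rotation=[[0,0,0],[0,0,0],[0,0,0]], grip=[-1,-1,-1])

```text
time_s: 0.9
position: [0.2175, 0.5107, 0.2695]
tcp_rot: [[0.967, 0.001, 0.254], [-0.254, -0.001, 0.967], [0.001, -1.0, -0.001]]
force: [-0.9, 0.9, -0.4]
opening: 0.999
```

Emit:
arm_command(translation=[[1,0,-0.92],[1,0,-0.92],[1,0,-0.92]], rotation=[[0,0,0],[0,0,0],[0,0,0]], grip=[-1,-1,-1])

```text
time_s: 1.2
position: [0.2764, 0.4192, 0.2686]
tcp_rot: [[0.967, 0.0, 0.255], [-0.255, -0.002, 0.967], [0.001, -1.0, -0.002]]
force: [0.2, 0.5, 0.3]
opening: 0.997
```

Emit:
arm_command(translation=[[1,0,-0.92],[1,0,-0.92],[1,0,-0.92]], rotation=[[0,0,0],[0,0,0],[0,0,0]], grip=[-1,-1,-1])

```text
time_s: 1.5
position: [0.336, 0.3287, 0.2687]
tcp_rot: [[0.967, 0.001, 0.255], [-0.255, -0.0, 0.967], [0.001, -1.0, -0.0]]
force: [0.4, 0.6, -0.5]
opening: 1.001
```

Emit:
arm_command(translation=[[1,0,-0.92],[1,0,-0.92],[1,0,-0.92]], rotation=[[0,0,0],[0,0,0],[0,0,0]], grip=[-1,-1,-1])

```text
time_s: 1.8
position: [0.3957, 0.2378, 0.2689]
tcp_rot: [[0.967, 0.003, 0.255], [-0.255, 0.0, 0.967], [0.002, -1.0, 0.001]]
force: [0.2, -0.1, -0.8]
opening: 1.0
```

Emit:
arm_command(translation=[[1,0,-0.92],[1,0,-0.92],[1,0,-0.92]], rotation=[[0,0,0],[0,0,0],[0,0,0]], grip=[-1,-1,-1])

```text
time_s: 2.1
position: [0.4551, 0.1464, 0.2689]
tcp_rot: [[0.967, 0.004, 0.255], [-0.255, -0.0, 0.967], [0.003, -1.0, 0.001]]
force: [0.6, 1.3, -0.1]
opening: 1.003
```

Emit:
arm_command(translation=[[1,0,-0.92],[1,0,-0.92],[1,0,-0.92]], rotation=[[0,0,0],[0,0,0],[0,0,0]], grip=[-1,-1,-1])

```text
time_s: 2.4
position: [0.5143, 0.055, 0.2688]
tcp_rot: [[0.967, 0.004, 0.254], [-0.254, -0.001, 0.967], [0.004, -1.0, 0.0]]
force: [0.3, 0.2, -0.2]
opening: 0.995
```

Emit:
arm_command(translation=[[0,0,0],[0,0,0],[0,0,0],[0,0,0],[0,0,0]], rotation=[[0,0.143,0],[0,0.286,0],[0,0.429,0],[0,0.572,0],[0,0.715,0]], grip=[-1,-1,-1,-1,-1])

```text
time_s: 2.9
position: [0.51, 0.0594, 0.2684]
tcp_rot: [[0.534, -0.001, 0.846], [-0.846, 0.002, 0.534], [-0.002, -1.0, -0.0]]
force: [-0.0, 0.1, -0.4]
opening: 0.997
```

Emit:
arm_command(translation=[[0,0,0],[0,0,0],[0,0,0],[0,0,0],[0,0,0]], rotation=[[0,0.143,0],[0,0.286,0],[0,0.429,0],[0,0.572,0],[0,0.715,0]], grip=[-1,-1,-1,-1,-1])

```text
time_s: 3.4
position: [0.51, 0.0595, 0.2684]
tcp_rot: [[-0.184, -0.001, 0.983], [-0.983, 0.002, -0.184], [-0.001, -1.0, -0.001]]
force: [-1.2, 0.2, 0.4]
opening: 0.996
```

Emit:
arm_command(translation=[[0.6,0,0.54],[0.6,0,0.54]], rotation=[[0,0,0],[0,0,0]], grip=[-1,-1])

```text
time_s: 3.6
position: [0.5468, 0.0019, 0.2688]
tcp_rot: [[-0.179, 0.003, 0.984], [-0.984, -0.001, -0.179], [0.0, -1.0, 0.003]]
force: [0.2, 0.7, -0.7]
opening: 1.001
```

Emit:
arm_command(translation=[[0.6,0,0.54],[0.6,0,0.54],[0.6,0,0.54]], rotation=[[0,0,0],[0,0,0],[0,0,0]], grip=[-0.3,-0.3,-0.3])

```text
time_s: 3.9
position: [0.5794, -0.0532, 0.2681]
tcp_rot: [[-0.181, 0.0, 0.983], [-0.983, 0.001, -0.181], [-0.001, -1.0, -0.0]]
force: [0.5, 0.4, -0.2]
opening: 0.807
```

```bash
cat > fit.py <<'E'
import sys
from h import *
from scipy.optimize import minimize
# fit nut pose in given cameras (wrist: bar top edges), args: name z x0 y0 yaw0
s=bot.read_state(); c=wc(s,cam("wrist")); cv2.imwrite(sys.argv[1],c["image"])
print(np.round(s["position"],4),"yaw",np.degrees(np.arctan2(s["tcp_rot"][1][0],s["tcp_rot"][0][0])).round(1),"q6",s["joint_positions"][5].__round__(1),"f",np.round(s["force"],1),"m",np.round(s["moment"],2),s["opening"],s["time_s"])
for r in models.spot_point("wrist","nut_wing")[:2]:
    p=np.array(r["point"])*[512,384]; print(r["conf"],p.round(1),atz(c,p,float(sys.argv[2])).round(4))
E
python3 fit.py pics/w1.png 0.1947
```

```text
[ 0.5794 -0.0532  0.2681] yaw -100.5 q6 -5.8 f [ 0.5  0.4 -0.2] m [-0.02  0.07  0.02] 0.8070775015632059 3.9
0.97 [ 93.1 203.1] [ 0.4529 -0.0326  0.1947]
0.93 [253.2 195.7] [ 0.5773 -0.0492  0.1947]
```

View pics/w1.png

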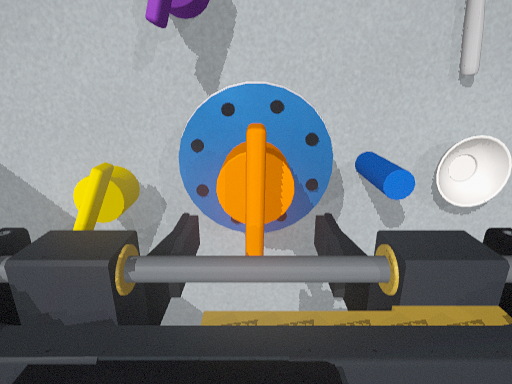

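```bash
python3 - <<'E'
from h import *
s=bot.read_state(); c=wc(s,cam("wrist")); print(np.round(s["joint_positions"],1))
print(atz(c,(256,157.5),.1),atz(c,(255.3,185),.1777))
im=c["image"]; m=blob(im,c,[.578,-.051,.18])
ys,xs=np.where((m>0)&(np.arange(384)[:,None]<180)); print("mask",xs.min(),xs.max(),ys.min())
# bar far end, top edge z .2117 at top row
b=np.where(m[120:138].any(1))[0][0]+120
for r in (130,140):
    x=np.where(m[r])[0]; print(r,x.min(),x.max())
print("bar end",b,atz(c,(256,ys.min()),.2117))
h=cv2.cvtColor(im,cv2.COLOR_BGR2HSV); l=((abs(h[...,0].astype(int)-106)<8)&(h[...,1]>120)).astype(np.uint8); l[230:]=0; l[:,340:]=0
cn=max(cv2.findContours(l,0,1)[0],key=cv2.contourArea)[:,0]; cn=cn[cn[:,1]<200]
w=np.array([atz(c,p,.1)[:2] for p in cn]); A=np.c_[2*w,np.ones(len(w))]; q=np.linalg.lstsq(A,(w**2).sum(1),rcond=None)[0]
print("lid",q[:2],"r",np.sqrt(q[2]+q[:2]@q[:2]))
E
```

```text
[-16.1  25.2  87.1   0.1  67.8  -5.8]
[ 0.57836481 -0.03869112  0.1       ] [ 0.57717627 -0.04415622  0.1777    ]Traceback (most recent call last):
  File "<stdin>", line 4, in <module>
  File "h.py", line 28, in blob
    k=min([i for i in range(1,n) if st[i,4]>60],key=lambda i:np.hypot(*(ce[i]-u))); return (l==k)*1.
ValueError: min() iterable argument is empty
```

```bash
python3 - <<'E'
from h import *
s=bot.read_state(); c=wc(s,cam("wrist")); im=c["image"]
h=cv2.cvtColor(im,cv2.COLOR_BGR2HSV).astype(int); print(h[140,256],h[100,256],h[190,280])
m=(abs(h[...,0]-h[190,280,0])<6)&(h[...,1]>150); m[:,:200]=0; m[:,310:]=0
for r in (128,135,140): 
    x=np.where(m[r])[0]; print(r,x.min(),x.max())
ys=np.where(m[:,256])[0]; print("bar end",ys.min(),atz(c,(256,ys.min()),.2117))
l=((abs(h[...,0]-h[100,256,0])<8)&(h[...,1]>120)).astype(np.uint8); l[230:]=0; l[:,340:]=0
cn=max(cv2.findContours(l,0,1)[0],key=cv2.contourArea)[:,0]; cn=cn[cn[:,1]<200]
def circ(cn,z):
    w=np.array([atz(c,p,z)[:2] for p in cn]); A=np.c_[2*w,np.ones(len(w))]; q=np.linalg.lstsq(A,(w**2).sum(1),rcond=None)[0]
    return q[:2].round(4),np.sqrt(q[2]+q[:2]@q[:2]).round(4)
print("lid",circ(cn,.1))
cn=[]
for r in range(165,208,3):
    x=np.where(m[r])[0]; cn+=[(x.min(),r),(x.max()+1,r)]
print("cap",circ(cn,.1777))
p=[atz(c,(x,ys.min()),.2117)for x in(256,)]
print(proj(c,[.578,-.051,.1777]),proj(c,s["position"]))
E
```

```text
[ 19 255 255] [104 189 198] [ 17 255 214]
128 253 267
135 251 269
140 251 269
bar end 127 [0.58694066 0.00688163 0.2117    ]
lid (array([ 0.5809, -0.0372]), np.float64(0.0668))
cap (array([ 0.5792, -0.0488]), np.float64(0.0326))
[258.02065847 192.66356641] [256.71393129 249.02605244]
```

```bash
cat > w.py <<'E'
from h import *
import sys
zt=float(sys.argv[1])  # bar top height
s=bot.read_state(); c=wc(s,cam("wrist")); im=c["image"]
if len(sys.argv)>2: cv2.imwrite(sys.argv[2],im)
h=cv2.cvtColor(im,cv2.COLOR_BGR2HSV).astype(int)
m=(h[...,0]<23)&(h[...,0]>5)&(h[...,1]>170)&(h[...,2]>90); m[240:]=0
n,l,st,ce=cv2.connectedComponentsWithStats(m.astype(np.uint8)); k=[i for i in range(1,n) if st[i,4]>60 and h[l==i][:,0].mean()<22]
k=max(k,key=lambda i:st[i,4]); m=l==k
R=np.array(s["tcp_rot"]); P=np.array(s["position"])
print("t",s["time_s"],"P",P.round(4),"yaw",np.degrees(np.arctan2(R[1,0],R[0,0])).round(1),"q6",round(s["joint_positions"][5],1),"f",np.round(s["force"],1),"m",np.round(s["moment"],2),"op",round(s["opening"],3))
y0=np.where(m.any(1))[0].min(); xe=np.where(m[y0+4])[0]
print("end row",y0,"cols",xe.min(),xe.max(),"in tool:",(R.T@(atz(c,(xe.mean(),y0),zt)-P)).round(4))
for r in(y0+4,y0+12,y0+20):
    x=np.where(m[r])[0]; a,b=[R.T@(atz(c,(v,r),zt)-P) for v in(x.min(),x.max()+1)]; print(r,x.min(),x.max(),"z",a[2].round(4),b[2].round(4),"x",a[0].round(4))
E
python3 w.py .2117 pics/w2.png
```

```text
t 4.1 P [ 0.5772 -0.0509  0.2683] yaw -100.3 q6 -5.9 f [ 0.5 -0.1  0.9] m [-0.11  0.07 -0.04] op 0.677
end row 126 cols 252 268 in tool: [-0.0592  0.0567  0.0021]
130 252 268 z -0.0032 0.0082 x -0.0565
138 251 269 z -0.0039 0.0089 x -0.0511
146 243 273 z -0.0094 0.0117 x -0.0457
```

Emit:
arm_command(translation=[[-0.04,0.4,0.03],[-0.04,0.6,0.03],[-0.04,0.78,0.03],[-0.04,0.78,0.03]], rotation=[[0,0,0],[0,0,0],[0,0,0],[0,0,0]], grip=[-0.3,0,0.4,0.58])

```text
time_s: 4.55
position: [0.5793, -0.0486, 0.2043]
tcp_rot: [[-0.178, -0.005, 0.984], [-0.984, 0.002, -0.178], [-0.001, -1.0, -0.005]]
force: [-0.7, 0.8, 0.2]
opening: 0.46
```

Emit:
arm_command(translation=[[0,0,0],[0,0,0],[0,0,0],[0,0,0],[0,0,0]], rotation=[[0,0,0],[0,0,0],[0,0,0],[0,0,0],[0,0,0]], grip=[0.58,0.58,0.58,0.58,0.58])

```text
time_s: 5.05
position: [0.5812, -0.0502, 0.2066]
tcp_rot: [[-0.18, 0.0, 0.984], [-0.984, -0.0, -0.18], [0.0, -1.0, 0.0]]
force: [-0.7, 0.2, 0.1]
opening: 0.214
```

```bash
python3 w.py .2117 pics/w3.png
```

```text
t 5.05 P [ 0.5812 -0.0502  0.2066] yaw -100.3 q6 -5.6 f [-0.7  0.2  0.1] m [-0.11  0.21  0.01] op 0.214
end row 142 cols 243 265 in tool: [-0.0592 -0.0051 -0.0013]
146 243 265 z -0.0065 0.0043 x -0.0574
154 241 267 z -0.0074 0.0053 x -0.0535
162 235 272 z -0.0103 0.0077 x -0.0497
```

View pics/w3.png

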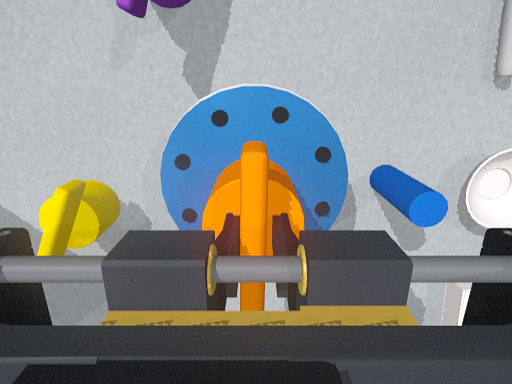

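Emit:
arm_command(translation=[[-0.02,0,-0.015],[-0.02,0,-0.015],[-0.02,0,-0.015],[-0.02,0,-0.015],[-0.02,0,-0.015]], rotation=[[0,-0.1,0],[0,-0.2,0],[0,-0.3,0],[0,-0.4,0],[0,-0.5,0]], grip=[0.58,0.58,0.58,0.58,0.58])

```text
time_s: 5.6
position: [0.58, -0.0483, 0.2061]
tcp_rot: [[0.34, -0.001, 0.94], [-0.94, 0.0, 0.34], [-0.001, -1.0, -0.001]]
force: [-0.9, 0.0, 0.3]
opening: 0.209
```

```bash
python3 w.py .2117 pics/w4.png
```

```text
t 5.6 P [ 0.58   -0.0483  0.2061] yaw -70.1 q6 -35.6 f [-0.9  0.   0.3] m [-0.02  0.23 -0.01] op 0.209
end row 147 cols 264 284 in tool: [-0.0569 -0.0055  0.0085]
151 264 284 z 0.0039 0.0137 x -0.055
159 262 289 z 0.003 0.0162 x -0.0512
167 232 292 z -0.0113 0.0177 x -0.0473
```

Emit:
arm_command(translation=[[0,0,0],[0,0,0],[0,0,0]], rotation=[[0,-0.1,0],[0,-0.2,0],[0,-0.2,0]], grip=[0.58,0.58,0.58])

```text
time_s: 5.95
position: [0.5802, -0.0486, 0.2061]
tcp_rot: [[0.523, -0.0, 0.852], [-0.852, -0.0, 0.523], [-0.0, -1.0, -0.0]]
force: [-0.7, 0.4, 0.3]
opening: 0.209
```

```bash
python3 w.py .2117 pics/w5.png
```

```text
t 5.95 P [ 0.5802 -0.0486  0.2061] yaw -58.4 q6 -47.3 f [-0.7  0.4  0.3] m [-0.13  0.13 -0.03] op 0.209
end row 146 cols 260 281 in tool: [-0.0573 -0.0056  0.0071]
150 260 281 z 0.0022 0.0125 x -0.0554
158 258 285 z 0.0013 0.0145 x -0.0516
166 231 287 z -0.0115 0.0155 x -0.0477
```

View pics/w5.png

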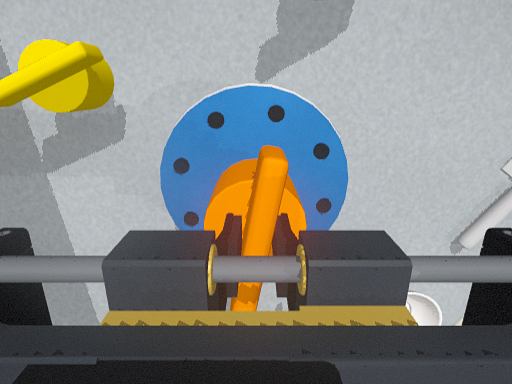

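```bash
cat >> w.py <<'E'
# signature: far-edge top corners for hypotheses of drop, axis fixed
from scipy.optimize import minimize
X0,Y0=.5795,-.0488
mm=m.astype(float); mm[225:]=0; mm=mm[:225]
def f(p):
    q=sil(c,X0+p[2],Y0+p[3],p[0],p[1]*10,2)[:225].copy(); g=np.ones_like(q); g[205:]=0
    return (np.abs(q-mm)*g).sum()/mm.sum()
y=np.arctan2(R[1,0],R[0,0]); best=None
for z in(.195,.183,.173):
    p0=np.array([z,(y-.1)/10,0,0]); r=minimize(f,p0,method="Nelder-Mead",options=dict(initial_simplex=np.vstack([p0]+[p0+d for d in np.diag([.006,.012,.002,.002])]),xatol=2e-4,fatol=1e-3,maxfev=150))
    if best is None or r.fun<best.fun: best=r
print("FIT z %.4f yaw %.1f dx %.4f dy %.4f err %.3f"%(best.x[0],np.degrees(best.x[1]*10),*best.x[2:],best.fun))
E
python3 w.py .2117
```

```text
t 6.0 P [ 0.5803 -0.0486  0.2061] yaw -58.5 q6 -47.2 f [-1.3 -0.3 -0.5] m [-0.09  0.17 -0.01] op 0.21
end row 146 cols 260 281 in tool: [-0.0573 -0.0056  0.0071]
150 260 281 z 0.0022 0.0125 x -0.0554
158 258 285 z 0.0013 0.0145 x -0.0516
166 231 287 z -0.0115 0.0155 x -0.0477
FIT z 0.1918 yaw -69.2 dx 0.0021 dy -0.0035 err 0.022
```

Emit:
arm_command(translation=[[0,0,0],[0,0,0],[0,0,0]], rotation=[[0,-0.07,0],[0,-0.14,0],[0,-0.14,0]], grip=[0.58,0.58,0.58])

```text
time_s: 6.35
position: [0.5806, -0.0487, 0.2062]
tcp_rot: [[0.642, 0.0, 0.767], [-0.767, -0.0, 0.642], [0.001, -1.0, -0.0]]
force: [-0.5, -1.3, -0.4]
opening: 0.21
```

```bash
python3 w.py .2117
```

```text
t 6.35 P [ 0.5806 -0.0487  0.2062] yaw -50.1 q6 -55.7 f [-0.5 -1.3 -0.4] m [-0.23  0.08  0.03] op 0.21
end row 139 cols 242 261 in tool: [-0.0605 -0.0056 -0.0016]
143 242 261 z -0.006 0.0032 x -0.0586
151 240 264 z -0.007 0.0047 x -0.0548
159 236 269 z -0.009 0.0071 x -0.051
FIT z 0.1790 yaw -50.5 dx 0.0020 dy -0.0041 err 0.018
```

The nut dropped about 13 mm into the thread start (fit z .192 → .179). Now forward, following it down.

Emit:
arm_command(translation=[[0.02,0.1,-0.01],[0.02,0.11,-0.01],[0.02,0.11,-0.01],[0.02,0.12,-0.01],[0.02,0.13,-0.01]], rotation=[[0,0,0],[0,0.13,0],[0,0.26,0],[0,0.39,0],[0,0.52,0]], grip=[0.58,0.58,0.58,0.58,0.58])

```text
time_s: 6.9
position: [0.5807, -0.0504, 0.1954]
tcp_rot: [[0.147, -0.0, 0.989], [-0.989, -0.0, 0.147], [0.0, -1.0, -0.0]]
force: [-2.1, -1.3, 4.5]
opening: 0.208
```

Emit:
arm_command(translation=[[0,0.01,0],[0,0.02,0],[0,0.03,0],[0,0.03,0]], rotation=[[0,0.13,0],[0,0.26,0],[0,0.39,0],[0,0.39,0]], grip=[0.58,0.58,0.58,0.58])

```text
time_s: 7.3
position: [0.5806, -0.0501, 0.1926]
tcp_rot: [[-0.252, -0.001, 0.968], [-0.968, 0.001, -0.252], [-0.0, -1.0, -0.001]]
force: [-0.5, 1.0, 0.2]
opening: 0.212
```

```bash
python3 w.py .194 pics/w6.png
```

```text
t 7.3 P [ 0.5806 -0.0501  0.1926] yaw -104.6 q6 -1.3 f [-0.5  1.   0.2] m [-0.1   0.12 -0.01] op 0.212
end row 139 cols 230 250 in tool: [-0.06   -0.0013 -0.0081]
143 230 250 z -0.0129 -0.0029 x -0.0581
151 225 252 z -0.0154 -0.0019 x -0.0542
159 224 270 z -0.016 0.0068 x -0.0502
FIT z 0.1779 yaw -95.3 dx 0.0004 dy -0.0025 err 0.022
```

View pics/w6.png

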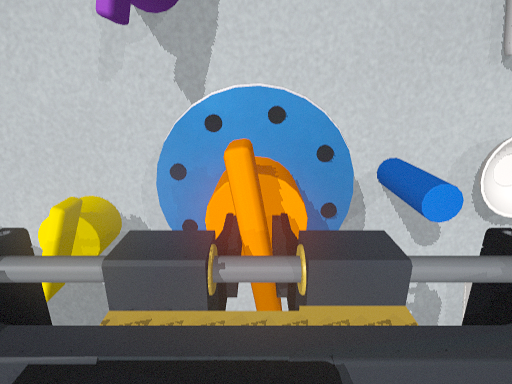

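Emit:
arm_command(translation=[[0,0.01,0],[0,0.025,0],[0,0.04,0],[0,0.05,0],[0,0.05,0]], rotation=[[0,0.14,0],[0,0.28,0],[0,0.42,0],[0,0.56,0],[0,0.56,0]], grip=[0.58,0.58,0.58,0.58,0.58])

```text
time_s: 7.85
position: [0.5807, -0.0501, 0.1889]
tcp_rot: [[-0.744, -0.001, 0.669], [-0.669, 0.0, -0.744], [0.0, -1.0, -0.001]]
force: [-1.6, -0.1, -0.3]
opening: 0.208
```

```bash
python3 w.py .194
```

```text
t 7.85 P [ 0.5807 -0.0501  0.1889] yaw -138.0 q6 32.1 f [-1.6 -0.1 -0.3] m [-0.07  0.16  0.01] op 0.208
end row 139 cols 232 251 in tool: [-0.0603 -0.0051 -0.0077]
143 232 251 z -0.0121 -0.0028 x -0.0584
151 226 253 z -0.0151 -0.0019 x -0.0547
159 225 270 z -0.0156 0.0061 x -0.0508
FIT z 0.1738 yaw -128.6 dx -0.0005 dy -0.0023 err 0.021
```

Emit:
arm_command(translation=[[0,0.015,0],[0,0.03,0],[0,0.03,0]], rotation=[[0,0.12,0],[0,0.24,0],[0,0.24,0]], grip=[0.58,0.58,0.58])

```text
time_s: 8.2
position: [0.5811, -0.0502, 0.187]
tcp_rot: [[-0.886, 0.001, 0.464], [-0.464, -0.0, -0.886], [-0.001, -1.0, 0.0]]
force: [0.1, 0.1, 0.3]
opening: 0.208
```

```bash
python3 w.py .19
```

```text
t 8.2 P [ 0.5811 -0.0502  0.187 ] yaw -152.3 q6 46.4 f [0.1 0.1 0.3] m [-0.06  0.1  -0.01] op 0.208
end row 141 cols 231 252 in tool: [-0.0588 -0.0029 -0.008 ]
145 231 252 z -0.013 -0.0025 x -0.0569
153 226 254 z -0.0155 -0.0016 x -0.053
161 225 273 z -0.0161 0.0076 x -0.0491
FIT z 0.1705 yaw -142.2 dx -0.0010 dy -0.0028 err 0.024
```

Emit:
arm_command(translation=[[0,0.01,0],[0,0.02,0],[0,0.02,0]], rotation=[[0,0.1,0],[0,0.2,0],[0,0.2,0]], grip=[0.58,0.58,0.58])

```text
time_s: 8.55
position: [0.5811, -0.0502, 0.1853]
tcp_rot: [[-0.963, 0.0, 0.27], [-0.27, -0.0, -0.963], [-0.0, -1.0, 0.0]]
force: [-0.2, -0.1, -0.5]
opening: 0.211
```

```bash
python3 w.py .19
```

```text
t 8.55 P [ 0.5811 -0.0502  0.1853] yaw -164.3 q6 58.4 f [-0.2 -0.1 -0.5] m [-0.06  0.13  0.01] op 0.211
end row 141 cols 232 252 in tool: [-0.0589 -0.0046 -0.0077]
145 232 252 z -0.0124 -0.0026 x -0.057
153 226 254 z -0.0154 -0.0017 x -0.0532
161 225 273 z -0.016 0.0074 x -0.0493
FIT z 0.1723 yaw -154.3 dx -0.0012 dy -0.0024 err 0.020
```

Emit:
arm_command(translation=[[0,0,0],[0,0,0],[0,0,0]], rotation=[[0,0.1,0],[0,0.2,0],[0,0.2,0]], grip=[0.58,0.58,0.58])

```text
time_s: 8.9
position: [0.5809, -0.0503, 0.1853]
tcp_rot: [[-0.998, 0.0, 0.064], [-0.064, -0.0, -0.998], [-0.0, -1.0, 0.0]]
force: [-0.1, -0.6, 0.2]
opening: 0.211
```

```bash
python3 w.py .19
```

```text
t 8.9 P [ 0.5809 -0.0503  0.1853] yaw -176.3 q6 70.4 f [-0.1 -0.6  0.2] m [-0.09  0.1  -0.  ] op 0.211
end row 142 cols 230 249 in tool: [-0.0582 -0.0047 -0.0089]
146 230 249 z -0.0134 -0.0041 x -0.0564
154 226 252 z -0.0154 -0.0027 x -0.0525
162 223 276 z -0.017 0.0088 x -0.0486
FIT z 0.1692 yaw -165.6 dx -0.0022 dy -0.0013 err 0.021
```

Emit:
arm_command(translation=[[0,0,0],[0,0,0],[0,0,0]], rotation=[[0,0.07,0],[0,0.14,0],[0,0.14,0]], grip=[0.58,0.58,0.58])

```text
time_s: 9.25
position: [0.581, -0.0502, 0.1854]
tcp_rot: [[-0.997, 0.0, -0.082], [0.082, -0.0, -0.997], [-0.0, -1.0, 0.0]]
force: [-0.4, 0.0, -0.6]
opening: 0.21
```

```bash
python3 w.py .19
```

```text
t 9.25 P [ 0.581  -0.0502  0.1854] yaw 175.3 q6 78.8 f [-0.4  0.  -0.6] m [-0.09  0.2  -0.01] op 0.21
end row 143 cols 229 249 in tool: [-0.0576 -0.0046 -0.0092]
147 229 249 z -0.0139 -0.0041 x -0.0557
155 225 251 z -0.0159 -0.0031 x -0.0519
163 223 278 z -0.017 0.0097 x -0.048
FIT z 0.1680 yaw 186.6 dx -0.0026 dy -0.0009 err 0.018
```

Emit:
arm_command(translation=[[0,0,0],[0,0,0],[0,0,0]], rotation=[[0,0.07,0],[0,0.14,0],[0,0.14,0]], grip=[0.58,0.58,0.58])

```text
time_s: 9.6
position: [0.5807, -0.0505, 0.1854]
tcp_rot: [[-0.974, -0.0, -0.226], [0.226, -0.001, -0.974], [0.0, -1.0, 0.001]]
force: [-1.0, -1.2, 0.8]
opening: 0.215
```

```bash
python3 w.py .19
```

```text
t 9.6 P [ 0.5807 -0.0505  0.1854] yaw 166.9 q6 87.2 f [-1.  -1.2  0.8] m [-0.25  0.32  0.28] op 0.215
end row 144 cols 226 246 in tool: [-0.057  -0.0047 -0.0106]
148 226 246 z -0.0153 -0.0055 x -0.0551
156 221 248 z -0.0178 -0.0045 x -0.0513
164 219 279 z -0.0189 0.0102 x -0.0474
FIT z 0.1674 yaw 180.6 dx -0.0031 dy -0.0005 err 0.017
```

Resistance (0.28 N m about z) and growing lag: it's jammed home. Back off, open, rise.

Emit:
arm_command(translation=[[0,0,0],[0,0,0],[0,0,0],[0,0,0],[0,0,0]], rotation=[[0,-0.1,0],[0,-0.18,0],[0,-0.18,0],[0,-0.18,0],[0,-0.18,0]], grip=[0.58,0.2,-0.2,-0.2,-0.2])

```text
time_s: 10.15
position: [0.5809, -0.0501, 0.1854]
tcp_rot: [[-0.999, 0.0, -0.045], [0.045, 0.0, -0.999], [-0.0, -1.0, -0.0]]
force: [0.1, -0.9, -0.3]
opening: 0.487
```

Emit:
arm_command(translation=[[0,-0.3,0],[0,-0.7,0],[0,-1,0],[0,-1,0]], rotation=[[0,0,0],[0,0,0],[0,0,0],[0,0,0]], grip=[-0.2,-0.2,-0.2,-0.2])

```text
time_s: 10.55
position: [0.5832, -0.0507, 0.2692]
tcp_rot: [[-0.999, 0.008, -0.045], [0.045, -0.002, -0.999], [-0.008, -1.0, 0.002]]
force: [-0.0, 0.0, 0.0]
opening: 0.6
```

Emit:
arm_command(translation=[[0,-0.5,0],[0,-1,0],[0,-1,0],[0,-1,0]], rotation=[[0,0,0],[0,0,0],[0,0,0],[0,0,0]], grip=[-0.2,-0.2,-0.2,-0.2])

```text
time_s: 10.95
position: [0.5808, -0.0502, 0.3454]
tcp_rot: [[-0.999, 0.001, -0.044], [0.044, -0.0, -0.999], [-0.001, -1.0, 0.0]]
force: [-0.1, -0.1, -0.1]
opening: 0.602
```

```bash
python3 w.py .188
python3 - <<'E'
from h import *
from scipy.optimize import minimize
c=cam("scene"); im=c["image"]; cv2.imwrite("pics/s2.png",cv2.resize(im[120:280,150:364],(800,598),interpolation=cv2.INTER_CUBIC))
m=blob(im,c,[.58,-.05,.17])
b=None
for z0 in(.195,.18,.171):
  p0=np.array([.58,-.05,z0,np.pi/10]); r=minimize(lambda p:np.abs(sil(c,p[0],p[1],p[2],p[3]*10)-m).sum()/m.sum()+ (np.hypot(p[0]-.58,p[1]+.05)/.02)**2*.1,p0,method="Nelder-Mead",options=dict(initial_simplex=np.vstack([p0]+[p0+d for d in np.diag([.004,.004,.008,.02])]),xatol=1e-4,fatol=1e-3))
  if b is None or r.fun<b.fun:b=r
print("scene",b.x[:3].round(4),np.degrees(b.x[3]*10),b.fun)
E
```

```text
t 10.95 P [ 0.5808 -0.0502  0.3454] yaw 177.5 q6 76.6 f [-0.1 -0.1 -0.1] m [-0.07  0.19  0.01] op 0.602
end row 117 cols 248 259 in tool: [-0.0547  0.1574 -0.0041]
121 248 259 z -0.0096 0.0024 x -0.0507
129 248 260 z -0.0097 0.0034 x -0.0428
137 241 273 z -0.0169 0.0167 x -0.0347
FIT z 0.1583 yaw 181.2 dx -0.0042 dy -0.0013 err 0.023
scene [ 0.5782 -0.0469  0.1651] 178.47277021128772 0.10221829130045894
```

View pics/s2.png

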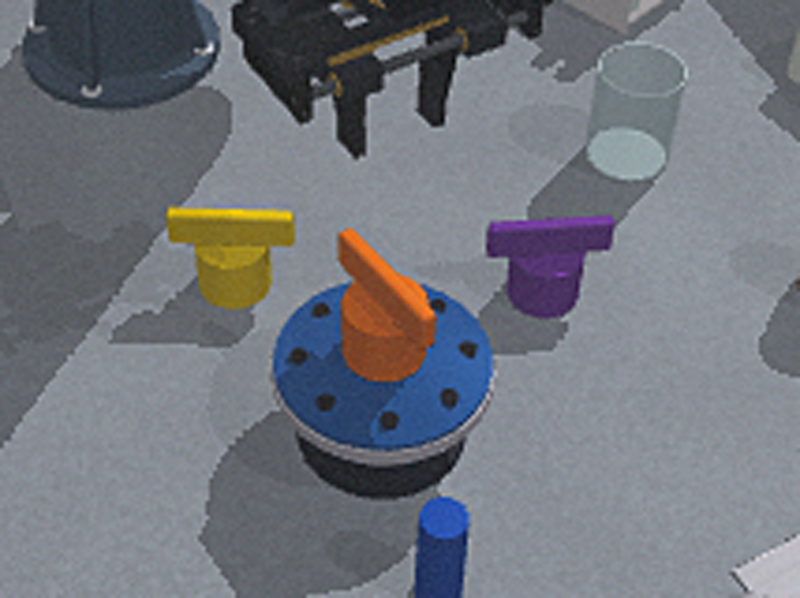

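The picture shows the nut upright and centred on the lid with the gripper clear. The two-camera fit put it at z .190 at the start and the scene fit puts it at .165 now. That 24 mm drop matches the expected 23.7 mm. Handing in.

```bash
python3 -c "
from rig import bot; print(bot.hand_in())"
```

```text
the job is handed in; nothing more can be done
None
```

The job is handed in, with the nut run down onto the lid at about 11 s of the 72 s allowed. No verdict was reported.

**What I did:** I held the orange nut's wing loosely between the fingers and turned it back about 30–50°. It dropped about 13 mm into the thread start. I then turned it forward about 130° until it jammed, at roughly 0.28 N m. After that I backed the fingers off, opened them and rose clear to 0.345 m.

**Last checks:**
- **Run down:** the fitted height fell about 24.5 mm in total, against 23.7 mm expected. The start value came from the top and scene pictures together and the end value from the scene picture alone.
- **Centred, upright and clear:** the last picture shows the nut upright and centred on the lid, with nothing touching it. I judged this by eye. The fitted centre is about 2–5 mm from the start fit, which is near the 6 mm limit but within the fit's own scatter.
- **Bystanders:** the beaker, the sleeve and the yellow and purple look-alikes look undisturbed. I did not measure their positions, and the jar, bottle and flask were not clearly in the last picture.

**Disagreement:** the absolute heights from the fits read low. The scene fit gave 0.165 m and the last wrist fit, taken from far off, gave 0.158 m, where home is 0.171 m. The start fits also read low, by 3 to 5 mm, so I relied on the change in height and the jam at the end.

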